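# Open the battery box of a breadboard console

## Task

The cells in the black battery box of the breadboard console are flat. With your fingertips press the orange snap tab down into the box, and with it pressed in push the light grey cover along its rails, away from the tab, until it has left the rails completely and lies flat on the console's dark grey metal panel. Only press and push, do not pick up or lift the cover; then draw back and leave everything else as it stands.

Things in the scene. Friction and masses are not known exactly. Their poses are not given: they have to be found in the camera images.
- battery_box: Black plastic battery box, 100 x 68 mm, let into the panel of the console, immovable. Origin: centre of its underside, 4 mm above the bench. +x: the way the cover slides off; z up. The seat (the cover's underside) and the deck round the tab are 19 mm above the origin, 1 mm above the panel. Under the cover lie four AA cells, below 17 mm; they stay in.
- rail_end (a point): Fixed point on the box: middle of its exit end, at seat height (box frame x = 50, y = 0, z = 19 mm; axes as the box). Rails run from here 62 mm back at both sides; their lips, 28 to 34 mm either side of the middle, reach over the cover's edges, tops 6 mm above this point; the 56 mm between them is free for fingers. The end wall under this point is 0.5 mm lower.
- tab_pad (a point): Middle of the top of the orange snap tab's thumb pad (28 mm along the box's x, 30 mm across). At rest at x = -30, y = 0, z = 28 mm in the box frame: 9 mm above the deck, 4 mm lower than the top of the cover's rib; pad middle to the rib's push face 18 mm, pad edge to rib 4 mm. Goes down with the tab. Axes as the box.
- snap_tab (a joint): Travel of the snap tab, m: 0 = out, 0.007 = hard stop (straight down). Spring: 2.4 N to start, 5.1 N at 4.5 mm, 6.6 N at the stop; comes back out when let go. Its catch stands in a window of the cover just past the rib and holds the cover until the tab is over 2.5 mm in (4 to 5 mm is ample); once the cover has moved 12 mm the tab need no longer be pressed.
- cover: Loose light grey plastic cover (about 28 g): a plate 64 mm long (x), 61 mm wide, 3 mm thick, lying in the rails. Origin: middle of its underside; axes as the box. Seated it is at x = 20, y = 0, z = 19 mm in the box frame. Slides easily (under 2 N). Pushed 62 mm or more (origin at x = 82 mm or more) it is out of the rails and lies on the panel, origin 22 mm above the bench.
- cover_rib (a point): Middle of the push face of the cover's upright rib. The rib stands across the tab end of the cover: 50 mm wide, 5 mm thick, top 13 mm above the cover's underside. Push it along the box's +x. The face is flush with the cover's end, 32 mm behind its origin; this point is 8 mm above its underside.
- breadboard: White breadboard with wired parts, 166 x 55 mm, up to 22 mm above the panel, fixed on the console at x = 0, y = 80 mm. Not to be touched. Origin: centre of its underside.
- solder_reel: Loose reel of solder standing on the bench, 54 mm across, 55 mm high. Origin: centre of its underside. To be left alone.
- hose_connector: Loose orange hose connector with a grey collar standing on the bench, 38 mm across, 58 mm high. Origin: centre of its underside. To be left alone.
- fresh_cells: Loose flat pack of four new AA cells, 50 x 59 mm, 15 mm high. Origin: centre of its underside. To be left alone.
- multimeter: Loose yellow multimeter lying on its back, 190 x 95 mm, 50 mm high. Origin: centre of its underside. To be left alone.
- console: Low metal console 340 x 260 mm, fixed to the bench, its flat dark grey panel 22 mm above the bench. Origin: centre of its underside; axes as the box. The box's origin is at x = -60, y = -50 mm on it; the panel is bare beyond the box's +x end, up to its edge at x = +170 mm. Three binding posts 26 mm high stand on the panel at x = -130 mm, y = 45 to 101 mm.
Things that resemble listed ones, but are neither listed nor needed, are in the scene too. Leave any purple or yellow look-alike of the cover alone.

How it is judged:
By the outcome, as a careful person would: the job done as asked, in the order asked, and still so for the second after the job is handed in, with the robot touching nothing.
It also fails if it takes over 35 s, if anything falls off the work surface, if the arm or the gripper's body presses on something with over 40 N, if the wrist force passes 120 N, or if a joint passes its speed limit or range.

## Robot

A 6-joint arm with a two-finger parallel gripper is mounted at the origin on the work surface. World frame = base frame: x ahead of the robot, y to its left, z up, the work surface at z = 0. Lengths are in m, angles in rad, forces in N, time in s.
With the tool pointing down it reaches from about 0.3 to 0.775 m from the base axis. Payload 14.6 kg.
Tool frame: the origin (TCP) lies on the centre line of the jaws, within the pads' length; the fingertips stand 19 mm ahead of it and the grasp point (between the pads) is the TCP; z points along the fingers, y is the direction in which the jaws open and shut (so a half turn about z gives the same grasp; the last joint's range is limited). The gripper opens to 94 mm and grips with 3 to 60 N. Pads are 16 mm wide; open, the fingers measure 119 mm over their backs; the gripper's body (75 mm by 177 mm) begins 78 mm behind the grasp point.
Start: joints at [1.2, 0.3, 1.521, -0, 1.321, -0.067], TCP at [0.165, 0.525, 0.224] pointing down, gripper open.
Joint ranges: [-3.03, 3.03], [-0.79, 2.21], [0.23, 2.52], [-1.04, 4.18], [0, 3.07], [-2.55, 2.55]. Speed limits (rad/s): [2.22, 2.22, 2.57, 3.14, 3.14, 3.14].

## Interface

Orientations are given as [roll, pitch, yaw] about the fixed x, y, z axes, in that order (R = Rz(yaw) Ry(pitch) Rx(roll)).
In Python, from station import ctrl gives the robot as it stands. The module is installed in compiled form; this text tells all that it offers.
- The arm moves only by the shell command python3 -m creep 'ROWS' [FORCE]. ROWS is a JSON object of lists of equal length, an entry for each row: "translation": the shift along the world's x, y, z in mm, a list of three; "yaw": the turn about the world's z in rad; "gripper": the closure in counts, from 0 (fully open) to 255 (shut). A call has 1 to 5 rows; each row is the pose to reach, as a shift and turn from the pose measured when the call began; what a row does not reach only later rows make up. A row lasts 1/12 s, in which the tool goes at most 41.7 mm and 7.16 degrees, less where a joint would pass 70% of its speed; a pose out of reach is approached as far as the arm can. A call with a gripper value outside its range is refused whole. The fingers move at their own pace and stop on an object; FORCE is the grip in N (left out, the last holds). Time passes only in rows, so rows that repeat a pose let the fingers close. It gives the time, the measured TCP pose, the force and the opening at its end, in the units of the state.
- ctrl.get_obs(): the state, without advancing time (a new reading comes with each control period).
- ctrl.camera(name): name is "side" or "top" or "wrist"; returns a dict with "pixels" (480x640x3 uint8, red, green, blue), "depth" (480x640 float32, m along the optical axis (not along the pixel's ray), 0 where there is no reading), "fx", "fy", "cx", "cy" (pixels), "R" (3x3) and "t" (3): a world point X has camera coordinates R X + t; the wrist camera has in their place "tool_from_camera" (4x4, takes a point from camera to tool coordinates, whose origin is the TCP and whose axes are the flange's). Camera axes: x right, y down, z forward; pixel columns grow to the right and rows downward; lengths in m; the calibration is good to about 2 mm. A picture is of the moment at which its call begins: read the wrist's pose just before it.
- ctrl.hand_in(): hands the job in, once; it reports no verdict.
The state is a dict: "time_s": time; "qpos": joint angles; "joint_vel": joint speeds; "tau": joint torques, N m; "ee_pos": TCP position; "eef_rot": TCP orientation; "force": force on the tool from outside, world axes, zero at the start; "moment": the same for the moment, N m; "grip_width": finger opening in m.
Only numpy, scipy, OpenCV 4.12 (cv2) and the standard library are available. Lean on these libraries where they do the work, as an engineer would, in place of code of your own. Each camera call takes 0.05 s, during which the arm holds its last target. There are 200 camera calls.

## Working session

There is one attempt and no reset: what is moved stays moved. The work goes in short steps, Python scripts to look and compute and a shell command to move; the robot and the scene stay as the last step left them, time stands still between calls to the robot, and variables do not carry over. Pictures are saved under pics/ and viewed, about 8 in all and at most 12, crops included, and the job is handed in when it is done.

```bash
mkdir -p pics
cat > h.py <<'E'
import numpy as np,cv2
from station import ctrl
def snap(n,f):
    o=ctrl.get_obs(); c=ctrl.camera(n); cv2.imwrite(f'pics/{f}.png',c['pixels'][:,:,::-1])
    np.savez(f'pics/{f}.npz',ee=o['ee_pos'],rot=o['eef_rot'],**c); return o,c
def w(c,u,v,d=None):
    d=c['depth'][v,u] if d is None else d
    p=np.array([(u-c['cx'])/c['fx']*d,(v-c['cy'])/c['fy']*d,d]); return c['R'].T@(p-c['t'])
E
python3 - <<'E'
from h import *
o,c=snap('top','top0');snap('side','side0')
print(o['time_s'],o['ee_pos'],o['eef_rot'],o['grip_width'],o['force'])
E
```

```text
0.0 [0.16446051 0.52458341 0.22388486] [-3.14045026e+00 -8.11967121e-05  2.83777347e+00] 0.09386526915455448 [ 0.04803396 -0.96195864 -0.36388723]
```

View pics/top0.png

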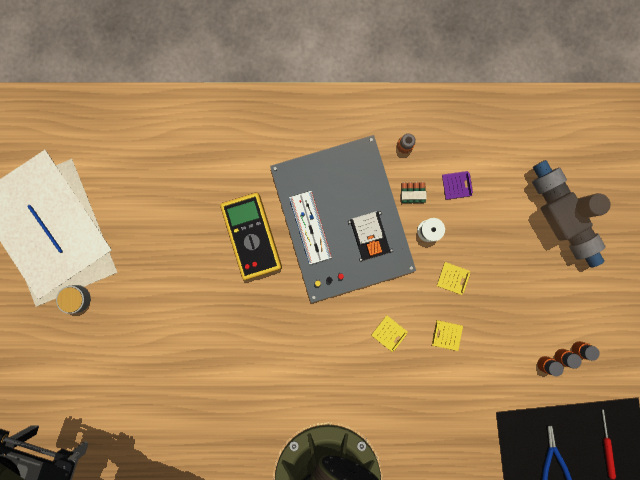

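The only box with an orange tab is at about (371,236) on the grey console. The purple piece (457,185) and the yellow ones (453,278), (389,333), (448,335) are look-alikes. I'll enlarge it to confirm.

Run:
```python
from h import *
c=dict(np.load('pics/top0.npz'))
im=c['pixels'][:,:,::-1]
cv2.imwrite('pics/crop1.png',cv2.resize(im[195:275,330:430],None,fx=7,fy=7,interpolation=cv2.INTER_CUBIC))
for u,v in [(277,170),(372,140),(411,269),(313,299),(374,247),(368,225)]: print(u,v,w(c,u,v))
print(c['fx'],c['R'],c['t'])
```

```text
277 170 [0.72793877 0.11963196 0.02177213]
372 140 [ 0.80015498 -0.10770909  0.02238475]
411 269 [ 0.49170894 -0.19650053  0.02858402]
313 299 [0.42164144 0.03372317 0.02499871]
374 247 [ 0.54330256 -0.10936767  0.03385503]
368 225 [ 0.595767   -0.09657475  0.02460399]
488.2452110224559 [[-0.00106847 -0.99999872  0.00119264]
 [-0.99850236  0.00100164 -0.05469958]
 [ 0.05469831 -0.0012493  -0.99850215]] [0.0187951  0.56635466 1.14807911]
```

View pics/crop1.png

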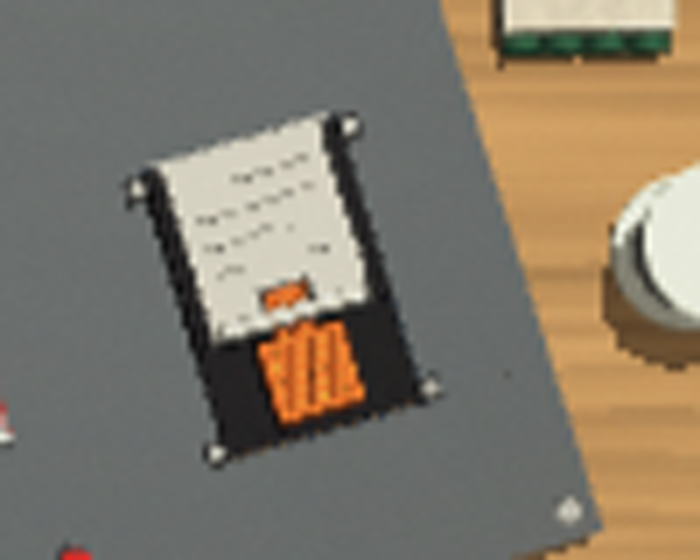

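The crop shows the light grey cover with its rib at crop (290,325). The orange pad is centred at crop (310,372), which is image (374.3,248.1), so the pad is at about (0.541,-0.110). The box yaw from its corner screws is about 0.293, and it exits up-left in the picture. It's the only light grey cover with an orange tab, so it fits. I'll put closed fingers with the jaw axis across the box, which means a yaw turn of +0.596.

```bash
python3 -m creep '{"translation":[[19,-33,0],[38,-66,0],[58,-99,0],[77,-132,0],[97,-165,0]],"yaw":[0.12,0.24,0.36,0.48,0.596],"gripper":[255,255,255,255,255]}' 10
python3 -m creep '{"translation":[[20,-34,0],[40,-68,0],[60,-102,0],[80,-136,0],[100,-170,0]],"yaw":[0,0,0,0,0],"gripper":[255,255,255,255,255]}'
python3 -m creep '{"translation":[[20,-34,0],[40,-68,0],[60,-102,0],[80,-136,0],[100,-170,0]],"yaw":[0,0,0,0,0],"gripper":[255,255,255,255,255]}'
```

```text
time_s: 0.52
ee_pos: [0.2592, 0.3626, 0.2237]
eef_rot: [-3.14, -0.0, -2.86]
force: [0.7, 1.0, 0.2]
grip_width: 0.0644
time_s: 0.93
ee_pos: [0.3596, 0.1908, 0.2238]
eef_rot: [-3.14, -0.0, -2.86]
force: [0.4, 0.2, -0.1]
grip_width: 0.0306
time_s: 1.35
ee_pos: [0.4601, 0.0187, 0.2237]
eef_rot: [-3.14, -0.0, -2.86]
force: [0.2, 0.7, -0.2]
grip_width: 0.0007
```

```bash
python3 -m creep '{"translation":[[17,-27,-15],[34,-54,-30],[51,-81,-45],[72,-114,-60],[72,-114,-60]],"yaw":[0,0,0.01,0.01,0.01],"gripper":[255,255,255,255,255]}'
python3 - <<'E'
from h import *
o,c=snap('wrist','w1'); print(o['ee_pos'],o['eef_rot'],o['force'],c['tool_from_camera'],c['fx'],c['cx'],c['cy'])
E
```

```text
time_s: 1.77
ee_pos: [0.5327, -0.0994, 0.1597]
eef_rot: [3.141, -0.005, -2.853]
force: [-0.2, -0.3, -0.4]
grip_width: 0.0005
[ 0.53272755 -0.09935897  0.15973801] [ 3.14091376 -0.00467576 -2.8533161 ] [-0.2113135  -0.25760199 -0.38072071] [[-6.44967995e-04 -9.60573709e-01 -2.78024701e-01  8.06826501e-02]
 [ 9.99999695e-01 -7.41713245e-04  2.42792974e-04  2.01615040e-04]
 [-4.39435151e-04 -2.78024460e-01  9.60573894e-01 -1.60905557e-01]
 [ 0.00000000e+00  0.00000000e+00  0.00000000e+00  1.00000000e+00]] 341.59672079698936 322.54394278155183 241.53356102787933
```

View pics/w1.png

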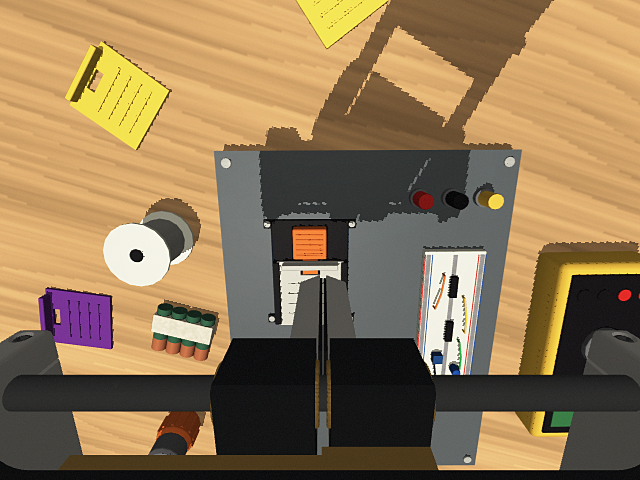

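The wrist view shows the tab pad around (310,243), the rib's top edge near (310,265) and box screws at (267,224), (351,224) and (271,318). I'll enlarge it and measure.

```bash
cat >> h.py <<'E'
from scipy.spatial.transform import Rotation as Ro
def ww(c,u,v,z):
    "wrist pixel -> world at height z"
    T=c['tool_from_camera'];R=Ro.from_euler('xyz',c['rot']).as_matrix()
    d=R@T[:3,:3]@np.array([(u-c['cx'])/c['fx'],(v-c['cy'])/c['fy'],1]);p=R@T[:3,3]+c['ee']
    return p+d*(z-p[2])/d[2]
E
python3 - <<'E'
from h import *
c=dict(np.load('pics/w1.npz'));im=c['pixels'][:,:,::-1]
cv2.imwrite('pics/crop2.png',cv2.resize(im[215:330,250:370],None,fx=5,fy=5,interpolation=cv2.INTER_CUBIC))
hsv=cv2.cvtColor(c['pixels'],cv2.COLOR_RGB2HSV)[215:262,280:340]
m=((hsv[...,0]<18)&(hsv[...,1]>150)&(hsv[...,2]>80)).astype(np.uint8)
ys,xs=np.nonzero(m);r=cv2.minAreaRect(np.c_[xs,ys].astype(np.float32));b=cv2.boxPoints(r)+[280,215];print(b)
for p in b: print(ww(c,*p,.032))
print('pad',ww(c,*b.mean(0),.032))
for p in [(267,224),(351.5,224.5),(271,318)]: print(p,ww(c,*p,.024))
E
```

```text
[[292. 227.]
 [326. 227.]
 [326. 260.]
 [292. 260.]]
[ 0.52972243 -0.12755027  0.032     ]
[ 0.52134812 -0.09921462  0.032     ]
[ 0.55036412 -0.09054343  0.032     ]
[ 0.55896866 -0.1196706   0.032     ]
pad [ 0.53990069 -0.10930249  0.032     ]
(267, 224) [ 0.53542089 -0.14977323  0.024     ]
(351.5, 224.5) [ 0.51451899 -0.07744006  0.024     ]
(271, 318) [ 0.62465342 -0.12366142  0.024     ]
```

View pics/crop2.png

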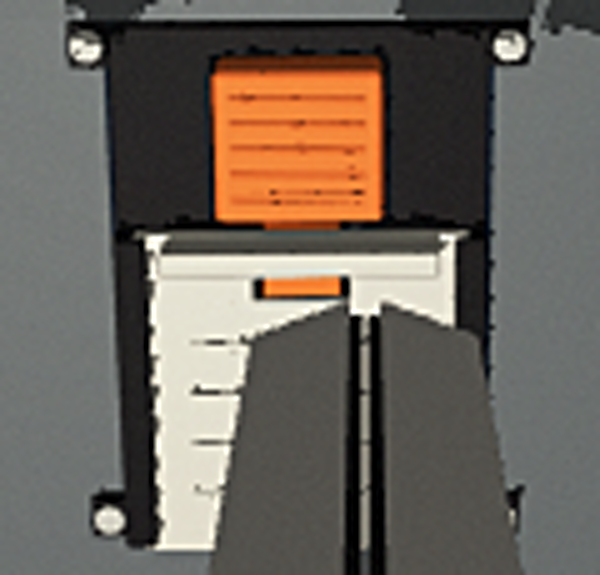

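The pad's top face is centred at crop (298,146), which gives world (0.5405,-0.109). That agrees with the top camera. Box yaw is about 0.285 and the tool is at 0.288. I'll descend to about 5 mm above the pad.

```bash
python3 -m creep '{"translation":[[7,-10,-30],[7,-10,-60],[7,-10,-90],[7,-10,-103],[7,-10,-103]],"yaw":[0,0,0,0,0],"gripper":[255,255,255,255,255]}' && python3 -m creep '{"translation":[[0,0,-3],[0,0,-6],[0,0,-7],[0,0,-7]],"yaw":[0,0,0,0],"gripper":[255,255,255,255]}'
```

```text
time_s: 2.23
ee_pos: [0.5373, -0.1062, 0.0555]
eef_rot: [3.138, -0.008, -2.853]
force: [0.3, -0.9, -1.2]
grip_width: 0.0005
time_s: 2.57
ee_pos: [0.5377, -0.106, 0.0495]
eef_rot: [3.139, -0.007, -2.852]
force: [-1.4, 1.1, 3.1]
grip_width: 0.0005
```

```bash
python3 -m creep '{"translation":[[0,-1,-2],[1,-2,-4],[1,-2,-4],[1,-2,-4]],"yaw":[0,0,0,0],"gripper":[255,255,255,255]}'
python3 - <<'E'
from h import *
snap('side','s1'); c=dict(np.load('pics/s1.npz')); p=c['R']@[.54,-.11,.035]+c['t'];u=int(p[0]/p[2]*c['fx']+c['cx']);v=int(p[1]/p[2]*c['fy']+c['cy']);print(u,v)
cv2.imwrite('pics/crop3.png',cv2.resize(c['pixels'][max(v-70,0):v+50,max(u-80,0):u+80,::-1],None,fx=5,fy=5,interpolation=cv2.INTER_CUBIC))
E
```

```text
time_s: 2.9
ee_pos: [0.5391, -0.1082, 0.0459]
eef_rot: [3.139, -0.006, -2.853]
force: [-0.1, 1.1, 6.3]
grip_width: 0.0004
355 275
```

View pics/crop3.png

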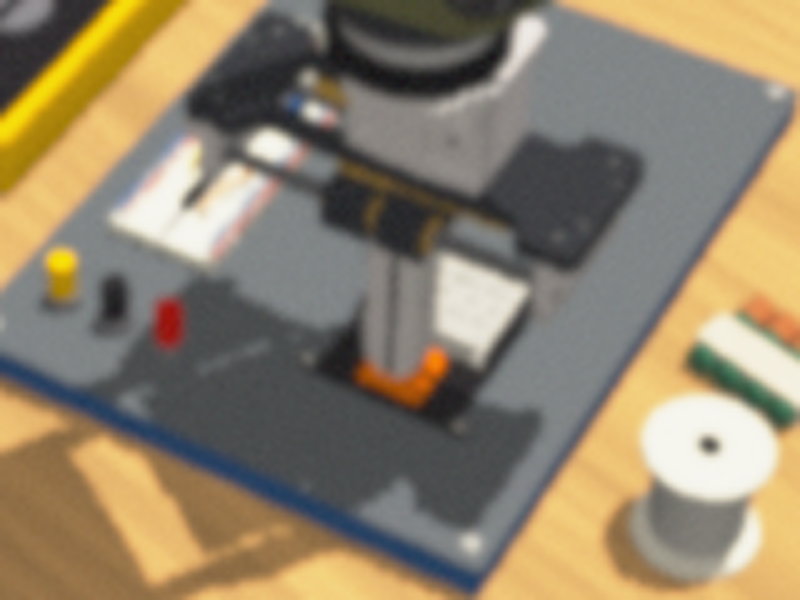

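The picture shows the fingertips squarely on the orange tab at crop (400,375), which is about 5 mm in with 6.3 N on it. Next I push along the box's +x direction (0.96, 0.28).

```bash
python3 -m creep '{"translation":[[4,1,0],[8,2,0],[12,3,0],[15,4,0],[18,5,0]],"yaw":[0,0,0,0,0],"gripper":[255,255,255,255,255]}'; python3 -m creep '{"translation":[[3,1,0],[6,2,0],[8,2,0],[8,2,0]],"yaw":[0,0,0,0],"gripper":[255,255,255,255]}'
```

```text
time_s: 3.37
ee_pos: [0.5571, -0.1036, 0.0461]
eef_rot: [3.14, -0.006, -2.853]
force: [-3.6, -1.7, 5.9]
grip_width: 0.0005
time_s: 3.7
ee_pos: [0.5653, -0.1017, 0.0458]
eef_rot: [3.14, -0.006, -2.853]
force: [0.2, 0.5, 0.8]
grip_width: 0.0003
```

Run:
```python
from h import *
o,c=snap('top','t2');print(o['ee_pos'],o['force'])
snap('side','s2'); c=dict(np.load('pics/s2.npz'));u,v=365,265
cv2.imwrite('pics/crop4.png',cv2.resize(c['pixels'][v-60:v+60,u-80:u+80,::-1],None,fx=5,fy=5,interpolation=cv2.INTER_CUBIC))
```

```text
[ 0.56533016 -0.10169137  0.04582375] [0.18491937 0.50055732 0.79376631]
```

View pics/crop4.png

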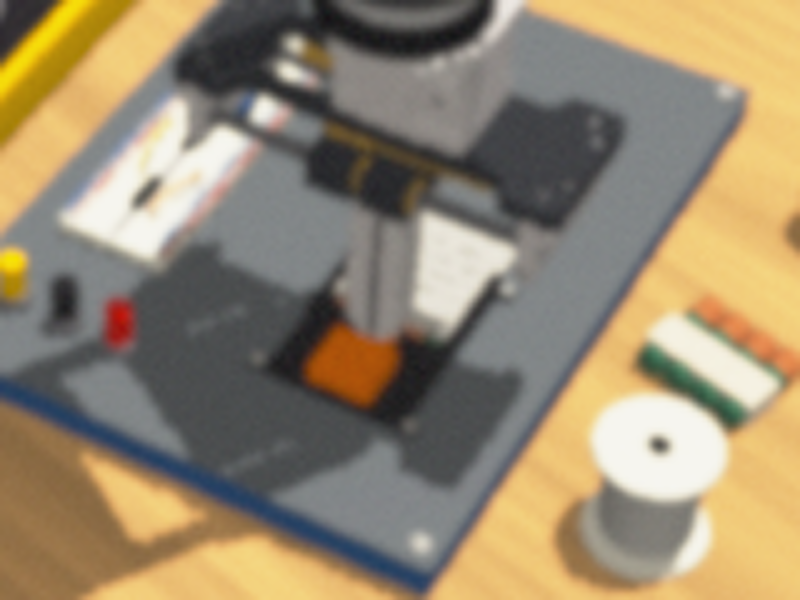

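The tab is out again behind the fingers and the cover has moved about 16 mm, with the cells showing. I push on another 54 mm, to a cover origin of about x = 90.

```bash
python3 -m creep '{"translation":[[5,1,0],[10,3,0],[15,4,0],[20,6,0],[24,7,0]],"yaw":[0,0,0,0,0],"gripper":[255,255,255,255,255]}'; python3 -m creep '{"translation":[[5,1,0],[10,3,0],[15,4,0],[19,6,0],[22,7,0]],"yaw":[0,0,0,0,0],"gripper":[255,255,255,255,255]}';  python3 -m creep '{"translation":[[2,0,0],[4,1,0],[6,2,0],[6,2,0]],"yaw":[0,0,0,0],"gripper":[255,255,255,255]}'
```

```text
time_s: 4.22
ee_pos: [0.5897, -0.0943, 0.0458]
eef_rot: [3.14, -0.006, -2.852]
force: [-0.6, 0.3, 1.2]
grip_width: 0.0005
time_s: 4.63
ee_pos: [0.6122, -0.0871, 0.0458]
eef_rot: [3.14, -0.006, -2.852]
force: [-0.9, -0.0, 0.5]
grip_width: 0.0006
time_s: 4.97
ee_pos: [0.6185, -0.0849, 0.0458]
eef_rot: [3.14, -0.006, -2.852]
force: [0.5, 0.1, 0.4]
grip_width: 0.0006
```

Run:
```python
from h import *
snap('side','s3'); c=dict(np.load('pics/s3.npz'));u,v=365,245
cv2.imwrite('pics/crop5.png',cv2.resize(c['pixels'][v-60:v+60,u-80:u+80,::-1],None,fx=5,fy=5,interpolation=cv2.INTER_CUBIC))
```

```text
(no output)
```

View pics/crop5.png

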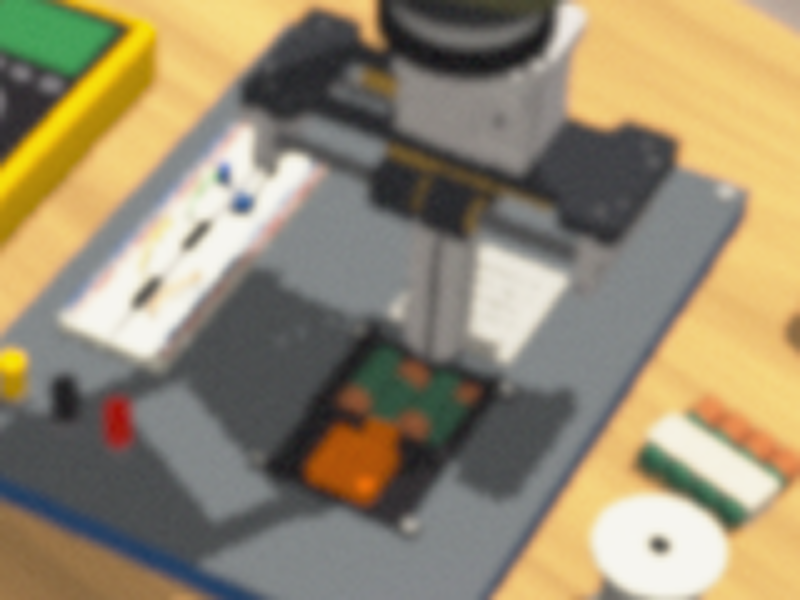

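The box is fully open with the cells still in, and the cover is beyond its end. I draw back and up, then check.

```bash
python3 -m creep '{"translation":[[-4,-1,0],[-8,-2,3],[-8,-2,25],[-8,-2,55],[-8,-2,90]],"yaw":[0,0,0,0,0],"gripper":[255,255,255,255,255]}'; python3 -m creep '{"translation":[[-25,0,30],[-55,0,60],[-90,0,80],[-130,0,80],[-170,0,80]],"yaw":[0,0,0,0,0],"gripper":[255,255,255,255,255]}'; python3 -m creep '{"translation":[[-20,0,0],[-40,0,0],[-40,0,0],[-40,0,0]],"yaw":[0,0,0,0],"gripper":[255,255,255,255]}'
python3 - <<'E'
from h import *
o,c=snap('top','t4')
cv2.imwrite('pics/crop6.png',cv2.resize(c['pixels'][130:310,210:450,::-1],None,fx=3.3,fy=3.3,interpolation=cv2.INTER_CUBIC))
p=c['pixels'].astype(int)
m=((p.min(2)>150)&(p.max(2)-p.min(2)<40)).astype(np.uint8); m[:,:338]=0;m[:,410:]=0;m[:160]=0;m[250:]=0
k=cv2.morphologyEx(m,cv2.MORPH_CLOSE,np.ones((3,3),np.uint8))
n,l,st,ce=cv2.connectedComponentsWithStats(k)
i=1+st[1:,4].argmax();ys,xs=np.nonzero(l==i);r=cv2.minAreaRect(np.c_[xs,ys].astype(np.float32));print(r,st[i])
d=c['depth'];X=np.array([w(c,x,y) for x,y in zip(xs,ys)]);print(np.percentile(X[:,2],[5,25,50,75,95]))
q=np.mean([w(c,int(a),int(b)) for a,b in [r[0]]],0);e=q[:2]-[.5405,-.109];a=.285
print(q,'box x,y',e@[np.cos(a),np.sin(a)]-.03,e@[-np.sin(a),np.cos(a)])
E
```

```text
time_s: 5.43
ee_pos: [0.609, -0.087, 0.1357]
eef_rot: [3.138, -0.009, -2.853]
force: [-0.2, -0.9, 0.2]
grip_width: 0.0006
time_s: 5.85
ee_pos: [0.4371, -0.087, 0.2167]
eef_rot: [3.14, -0.007, -2.852]
force: [-0.6, -0.4, 0.5]
grip_width: 0.0005
time_s: 6.18
ee_pos: [0.3966, -0.0872, 0.2173]
eef_rot: [3.141, -0.006, -2.853]
force: [0.3, -0.4, 0.6]
grip_width: 0.0002
((358.3264465332031, 197.60989379882812), (26.862234115600586, 26.015735626220703), 73.61045837402344) [343 182  32  32 661]
[0.02145475 0.02346079 0.02511686 0.02711672 0.03337145]
[ 0.66199541 -0.07295729  0.02823708] box x,y 0.09672816060332184 0.0004294669296833302
```

View pics/crop6.png

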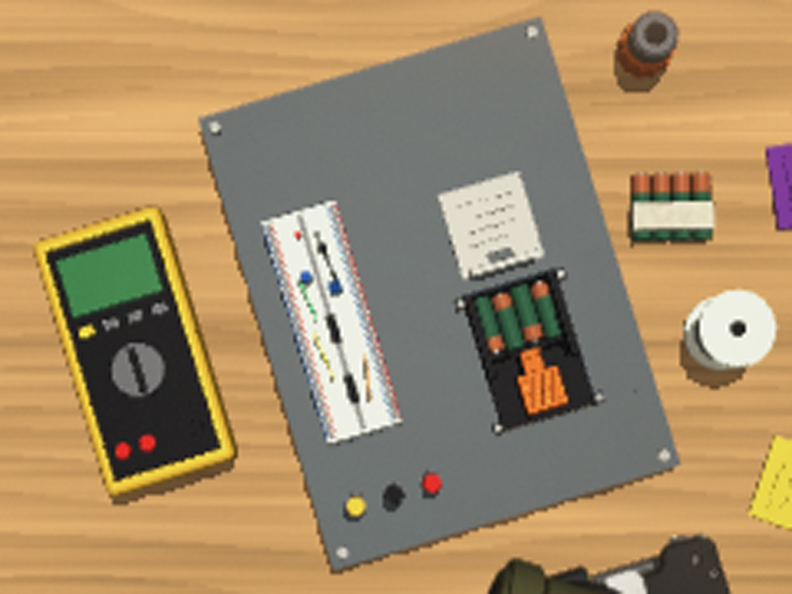

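The cover lies flat at crop (492,225), with a clear gap to the box's end at crop (510,285). The four cells are in, the tab is out and nothing else has moved. Handing in.

```bash
python3 -c "
from station import ctrl
print(ctrl.hand_in())"
```

```text
the job is handed in; nothing more can be done
None
```

The cover is off its rails and lies flat on the dark grey panel; I handed the job in at about 6 s on the robot's clock. With the fingers closed I pressed the orange tab about 5 mm in (6.3 N). I then slid the fingers along to the rib and pushed the cover straight off, never gripping or lifting it, and drew the arm back and up.

- **Cover position:** the last top picture puts its origin at about x = 97 mm in the box frame, against the 82 mm needed, with a clear gap to the rails. The fingertip position at the end of the push suggested about 92 mm, so the two checks differ by 5 mm, but both are past 82 mm.
- **Cover height:** the median height of its top is 25 mm above the bench, as expected for lying flat on the panel.
- **Everything else:** the four cells are still in the box and the tab is back out. The breadboard, multimeter, reel, connector and fresh cells stand where they were.

No check failed.

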